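# Hold the tall glass cell in the light gauge

### The job

Take the tallest of the three glass cells out of the rack, gripping it by its two frosted faces only (fingers never on the clear faces), and, still gripping it, press its foot down on the round sprung pad of the starter until the pad is fully down, which wakes the light gauge. Then hold the cell upright in the air midway between the gauge's lamp and receiver, clear faces square to the beam, so that the beam goes through the middle of the lower half of the clear faces, and finish while still holding it there, touching nothing but the fingers. Keep the cell upright throughout and leave everything else where it stands.

Things in the scene. Friction and masses are not known exactly. Their poses are not given: they have to be found in the camera images.
- cell_mid (a point): centre (half-way up) of the tall cell, the one to use: upright glass block 70 mm tall, 24 mm along its x, 16 mm along its y (17.6 over the clear faces, slightly proud), about 55 g. Frosted whitish faces: the narrow ones at its +x and -x ends, 24 mm apart, 16 mm wide: fingers close on them along x. Clear see-through faces: the broad ones at +y and -y. z up. Grey foot, lowest 10 mm
- cell_window (a point): the point in the tall cell through which the beam has to pass: on its upright centre line, 24 mm above its underside (11 mm below cell_mid), the middle of the lower half of the clear faces; same axes as the cell
- rack: fixed aluminium rack, 56 mm (x) by 140 mm (y) by 14 mm high; origin at the centre of its underside. Three pockets 11 mm deep (floor 3 mm above the table) in a row along y, 45 mm apart, about 1 mm of play; the tall cell stands in any one of them, its underside on the pocket floor. The cells' axes are parallel to the rack's
- short_a_mid (a point): centre (half-way up) of a short cell, same make and footprint but only 44 mm tall, in another pocket of the rack; leave it
- short_b_mid (a point): centre (half-way up) of the other short cell, 44 mm tall, in the remaining pocket; leave it
- pad_top (a point): centre of the top face of the starter's sprung pad: a flat round black rubber pad, 48 mm across, its top 45 mm above the table when up, on a white 90 mm square box whose collar is 31 mm high. It sinks straight down
- pad (a joint): how far the pad is pressed down: 0 up, 0.008 m fully down (hard stop, top then 37 mm above the table); starts to move at about 2.5 N and is fully down at about 7.5 N; springs back
- beam (a point): middle of the light path, half-way between lamp and receiver, 90 mm above the table; y axis: along the beam, +y to the lamp (white head, wide lens), -y to the receiver (black head, pin hole); z up. Free gap between lens and receiver 84 mm (42 either side). Heads 50 mm wide along x, tops 113 mm above the table
- gauge: fixed light gauge: steel base plate 75 mm (x) by 190 mm (y), 12 mm thick, carrying the lamp head at +y and the receiver head at -y; origin at the centre of its underside, 90 mm straight below beam
- tape: bystander: roll of tape, 56 mm across, 16 mm high, beside the rack; origin at its underside
- jar: bystander: small amber jar, 36 mm across, 45 mm high, beside the starter; origin at its underside
- loupe: bystander: black loupe, 38 mm across, 34 mm high, beside the gauge; origin at its underside
- driver: bystander: screwdriver 160 mm long lying towards the left side; origin at its underside
- block: bystander: steel block 50 x 35 x 25 mm at the far side; origin at its underside
- glass_plate: bystander: black display glass 75 x 150 x 6 mm lying at the far side; origin at its underside
- spudger: bystander: slim black plastic pry bar 150 mm long lying towards the right side; origin at its underside
There are look-alikes about, which are no part of the job. What is shaped like the part that bears cell_mid but blue or pink is not meant.

How it is judged (in metres and radians):
On the way:
1. the tall cell, held in the fingers, presses the pad fully down (at least 7 of its 8 mm) for 0.2 s (value of joint pad above 0.007 m and contact force between cell and pad above 3 N and contact force between the fingers and cell above 1 N), for 0.2 s.
At the end, for the whole second after the job is handed in: Tall cell held still and upright (0.15 rad) by the fingers alone, clear faces square to the beam (0.15 rad), its window point within 6 mm sideways, 8 mm in height and 15 mm along the beam of the light path's middle; pad up again; every other loose thing within 30 mm of its start (x of cell_window in the frame of beam between -0.006 and 0.006 m and y of cell_window in the frame of beam between -0.015 and 0.015 m and z of cell_window in the frame of beam between -0.008 and 0.008 m and angle between the y axis of cell_window and the y axis of beam, either way round below 0.15 rad and angle between cell_window's own z axis and vertical below 0.15 rad and contact force between the fingers and cell above 1 N and height (world z) of cell_window above 0.08 m and contact force between cell and gauge below 0.05 N and contact force between cell and pad below 0.05 N and contact force between cell and rack below 0.05 N and linear speed of cell below 0.02 m/s and value of joint pad below 0.002 m and not (distance of short_a_mid from where it was at the start of the episode above 0.03 m) and not (distance of short_b_mid from where it was at the start of the episode above 0.03 m) and not (distance of tape from where it was at the start of the episode above 0.03 m) and not (distance of jar from where it was at the start of the episode above 0.03 m) and not (distance of loupe from where it was at the start of the episode above 0.03 m) and not (distance of driver from where it was at the start of the episode above 0.03 m) and not (distance of block from where it was at the start of the episode above 0.03 m) and not (distance of glass_plate from where it was at the start of the episode above 0.03 m) and not (distance of spudger from where it was at the start of the episode above 0.03 m)); the arm keeps its last pose, push and grip.
It fails at once if the fingers touch the clear faces of the tall cell (contact force between the fingers and cell_c0 above 0.3 N).
It fails at once if the tall cell tips over (more than 0.5 rad) (angle between cell_mid's own z axis and vertical above 0.5 rad).
It fails at once if a bystander is moved by more than 30 mm (distance of any of short_a_mid, short_b_mid, tape, jar, loupe, driver, block, glass_plate, spudger from where it was at the start of the episode above 0.03 m).
It also fails if it takes over 53 s, if anything falls off the work surface, if the arm or the gripper's body presses on something with over 40 N, if the wrist force passes 120 N, or if a joint passes its speed limit or range.

### The arm

A 6-joint arm with a two-finger parallel gripper is mounted at the origin on the work surface. World frame = base frame: x ahead of the robot, y to its left, z up, the work surface at z = 0. Lengths are in mm, angles in rad, forces in N, time in s.
With the tool pointing down it reaches from about 400 to 925 mm from the base axis. Payload 12.5 kg.
Tool frame: the origin (TCP) lies at the very end of the fingers, on their centre line; the grasp point (between the pads) lies 19 mm behind it (env.grip_point_offset is the distance from the TCP to the grasp point, in mm); z points along the fingers, y is the direction in which the jaws open and shut (so a half turn about z gives the same grasp; the last joint's range is limited). The gripper opens to 95 mm and grips with 3 to 60 N. Pads are 20 mm wide; open, the fingers measure 119 mm over their backs; the gripper's body (75 mm by 180 mm) begins 59 mm behind the grasp point.
Start: joints at [-1.397, 0.491, 1.559, -0, 1.092, -0.106], TCP at [172.625, -600.709, 181.861] pointing down, gripper open.
Joint ranges: [-3.1, 3.1], [-0.84, 2.19], [0.05, 2.79], [-1.13, 4.28], [0.06, 2.93], [-2.69, 2.69]. Speed limits (rad/s): [2.22, 2.22, 2.79, 3.14, 3.14, 3.14].

### API

Orientations are given as [roll, pitch, yaw] about the fixed x, y, z axes, in that order (R = Rz(yaw) Ry(pitch) Rx(roll)).
In Python, from cell import env gives the robot as it stands.
- The arm moves only by the tool drive_tool, never from a script. Its argument "commands" is a list of rows, each an object of numbers: "dx", "dy", "dz": the shift along the world's x, y, z in mm; "yaw": the turn about the world's z in degrees. In form: [{"dx": .., "dy": .., "dz": .., "yaw": ..}, ...]. A call has 1 to 5 rows; each row shifts and turns the commanded pose from where the row before left it; what a row does not reach is not made up. A row lasts 1/12 s, in which the tool goes at most 41.7 mm and 7.16 degrees, less where a joint would pass 70% of its speed; a pose out of reach is approached as far as the arm can. A call with a gripper value outside its range is refused whole. "grip" is the opening, from 0 (shut) to 1 (fully open), set as the call begins (left out, the last holds). The fingers move at their own pace and stop on an object; the grip force is fixed at half the most. Time passes only in rows, so rows that do not move let the fingers close. It gives the time, the measured TCP pose, the force and the opening at its end, in the units of the state.
- env.state(): the state, without advancing time (a new reading comes with each control period).
- env.read_camera(name): name is "scene" or "side" or "wrist"; returns the picture (384x512x3 uint8, red, green, blue); there is no depth.
- env.calibration(name): a dict with "intrinsics" (3x3 intrinsics, pixels), "rvec" (rotation vector, rad) and "tvec" (3), from world to camera coordinates, as OpenCV has them. Camera axes: x right, y down, z forward; pixel columns grow to the right and rows downward; lengths in mm; the calibration is good to about 2 mm. A picture is of the moment at which its call begins: read the wrist's pose just before it. calibration takes no time and is no camera call; for the wrist camera it gives the pose at the moment of the call.
- env.job_done(): hands the job in, once; it reports no verdict.
Trained networks look in the newest picture that a camera, given by its name, has taken for a name from the list of things; names that differ only in an ending like _2 or _b are one class to them, and where a whole thing is asked for, a point or a joint stands for the part that bears it (a point fixed in the world has none). Each returns a list of dicts, best first, with "conf" (0 to 1); they miss things now and then, are a little off and sometimes report something else, mostly with a low value. They report only what shows in the picture. A call takes as long as a camera call. They do not tell look-alikes from the thing itself.
- env.trace(query, camera): "pixels" (384x512 bool, what is visible of it) and "pixel" ([column, row] in pixels, amid what is visible of it).
- env.place_of(query, camera): "pixel" ([column, row] in pixels: a listed point, or the origin of a listed thing).
The state is a dict: "t": time; "joints": joint angles; "qvel": joint speeds; "tau": joint torques, N m; "eef_pos": TCP position; "tcp_rot": TCP orientation; "ft_force": force on the tool from outside, world axes, zero at the start; "moment": the same for the moment, N m; "opening": opening from 0.0 (shut) to 1.0 (fully open).
Only numpy, scipy, OpenCV 4.12 (cv2) and the standard library are available. Lean on these libraries where they do the work, as an engineer would, in place of code of your own. Each camera call takes 0.05 s, during which the arm holds its last target.

## Working session

There is one attempt and no reset: what is moved stays moved. The work goes in short steps, Python scripts to look and compute and a tool call to move; the robot and the scene stay as the last step left them, time stands still between calls to the robot, and variables do not carry over. Pictures are saved under pics/ and viewed, and the job is handed in when it is done.

Besides the shell and the picture viewer there is one more tool, called after "Call:" as name(argument=value, ...) on one line, values as JSON. drive_tool: Moves the arm, as the interface text tells. Its arguments: {"type":"object","properties":{"commands":{"type":"array"},"grip":{"type":"number"}},"required":["commands"]}

```bash
mkdir -p pics; cat > h.py <<'E'
import numpy as np,cv2
from cell import env
def cal(n):
    c=env.calibration(n);K=np.array(c['intrinsics'],float);R=cv2.Rodrigues(np.array(c['rvec'],float))[0];t=np.array(c['tvec'],float).ravel();return K,R,t
def ray(n,px,z):
    K,R,t=cal(n);d=R.T@np.linalg.solve(K,[px[0],px[1],1.]);o=-R.T@t;return o+d*(z-o[2])/d[2]
def proj(n,P):
    K,R,t=cal(n);P=np.atleast_2d(P);c=P@R.T+t;p=c@K.T;return p[:,:2]/p[:,2:]
def tri(obs):
    A=np.zeros((3,3));b=np.zeros(3)
    for n,px in obs:
        K,R,t=cal(n);d=R.T@np.linalg.solve(K,[px[0],px[1],1.]);d/=np.linalg.norm(d);o=-R.T@t;M=np.eye(3)-np.outer(d,d);A+=M;b+=M@o
    return np.linalg.solve(A,b)
def save(n,f,s=1.5):
    im=env.read_camera(n);cv2.imwrite('pics/'+f,cv2.resize(im[:,:,::-1],None,fx=s,fy=s,interpolation=cv2.INTER_CUBIC));return im
E
python3 - <<'E'
from h import *
np.set_printoptions(precision=1,suppress=True)
for n in ['scene','side','wrist']:
    np.save('pics/%s0.npy'%n,save(n,n+'0.png'))
    K,R,t=cal(n);print(n,-R.T@t,R[2],K[0,0])
for q in ['cell_mid','rack','short_a_mid','pad_top','beam','gauge','tape','jar','loupe']:
    for n in ['scene','side']:
        print(q,n,[(round(r['conf'],2),np.round(r['pixel'],1).tolist()) for r in env.place_of(q,n)][:4])
print(env.state()['t'])
E
```

```text
scene [1147.   697.4  767.5] [-0.5 -0.6 -0.6] 399.95397572196066
side [  29.6 -679.3  706.5] [ 0.5  0.6 -0.6] 393.0748492511798
wrist [ 250.5 -577.4  384.1] [-0.3 -0.1 -1. ] 304.8652891907119
cell_mid scene [(0.71, [231.0, 237.4]), (0.69, [260.5, 215.1]), (0.66, [286.4, 229.1]), (0.47, [265.0, 239.6])]
cell_mid side [(0.55, [295.3, 287.0])]
rack scene [(0.7, [259.2, 219.5])]
rack side []
short_a_mid scene [(0.48, [251.0, 202.1])]
short_a_mid side []
pad_top scene [(0.6, [311.6, 256.9])]
pad_top side []
beam scene [(0.79, [230.3, 146.0])]
beam side [(0.68, [292.3, 260.7])]
gauge scene [(0.89, [231.4, 172.4])]
gauge side [(0.94, [295.5, 289.2])]
tape scene [(0.51, [216.8, 226.4])]
tape side []
jar scene [(0.35, [207.4, 264.6])]
jar side []
loupe scene [(0.41, [255.6, 159.5])]
loupe side []
1.05
```

View pics/scene0.png

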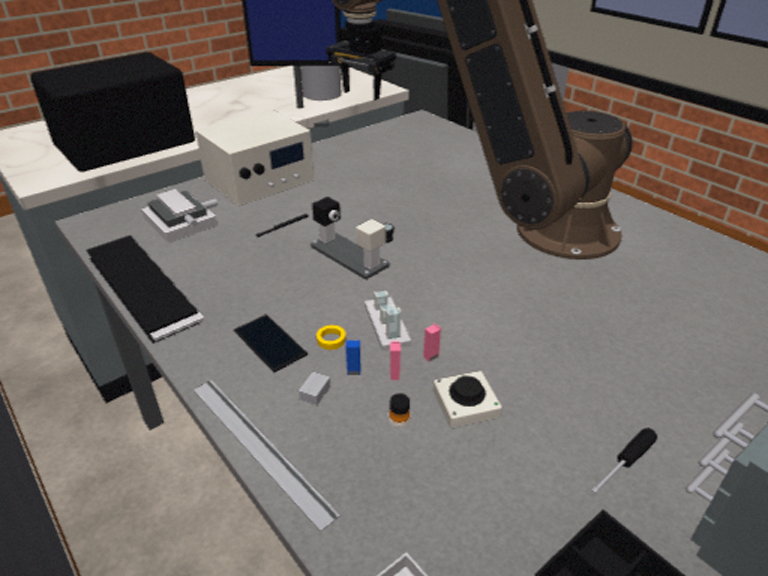

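View pics/side0.png

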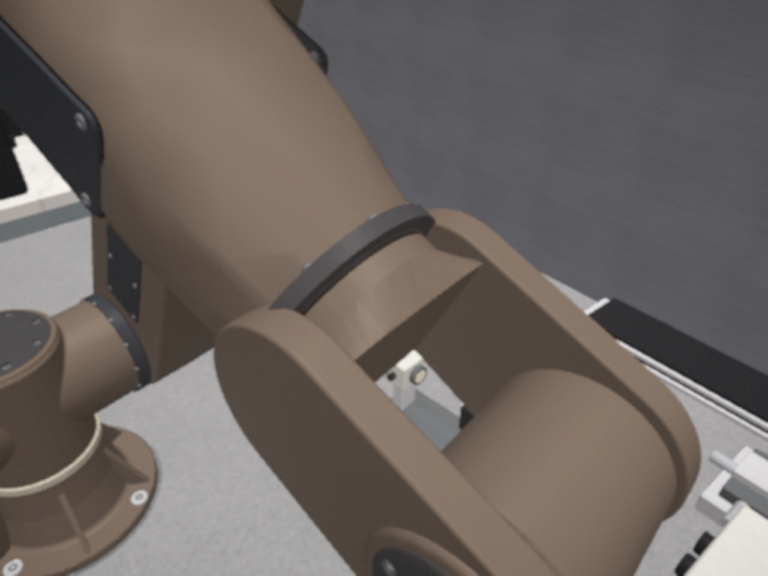

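View pics/wrist0.png

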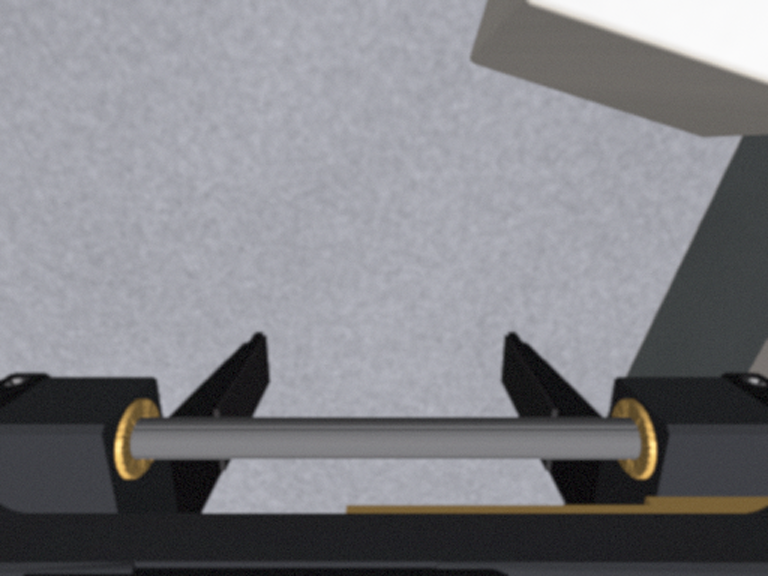

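```bash
python3 - <<'E'
import numpy as np,cv2
a=np.load('pics/scene0.npy')[120:300,170:350,::-1];cv2.imwrite('pics/sc.png',cv2.resize(a,None,fx=3.3,fy=3.3,interpolation=3))
E
```

```text
(no output)
```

View pics/sc.png

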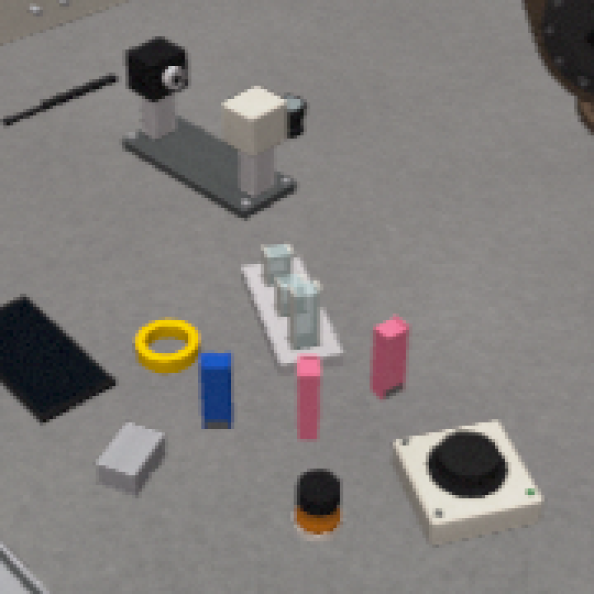

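The scene camera shows the rack at about (258,215), with the tall clear cell in its nearest pocket at (262,215) and two short cells behind it. The look-alikes are the blue block (236,238), the pink block (263,240) and the pink block (288,228). By the description I choose the clear one at (262,215).

```bash
python3 - <<'E'
from h import *
np.set_printoptions(precision=0,suppress=True)
f=lambda u,v:(170+u/3.3,120+v/3.3)
for n,u,v,z in [('tall top',303,287,73),('short1',290,285,47),('short2',277,250,47),('rack c1',242,268,14),('rack c2',280,363,14),('rack c3',342,352,14),('blue',216,355,70),('pink',309,358,70),('pink2',392,322,70),('pad',466,455,45),('jar',318,480,45),('lamp top',257,103,113),('rec top',157,52,113),('loupe?',292,105,100),('base r',295,183,12),('base f',245,214,12),('base l',123,143,12),('tape',168,345,16)]:
    print(n,ray('scene',f(u,v),z))
print(tri([('scene',(230.3,146)),('side',(292.3,260.7))]),ray('scene',(230.3,146),90),env.state()['tcp_rot'])
E
```

```text
tall top [591.  40.  73.]
short1 [577.   6.  47.]
short2 [555. -40.  47.]
rack c1 [570. -73.  14.]
rack c2 [625.  51.  14.]
rack c3 [575.  73.  14.]
blue [697.  60.  70.]
pink [642. 108.  70.]
pink2 [562. 118.  70.]
pad [602. 244.  45.]
jar [705. 194.  45.]
lamp top [ 478. -166.  113.]
rec top [ 495. -310.  113.]
loupe? [ 440. -159.  100.]
base r [ 442. -152.   12.]
base f [ 514. -141.   12.]
base l [ 535. -324.   12.]
tape [686. -26.  16.]
[ 480. -252.   94.] [ 479. -260.   90.] [3. 0. 0.]
```

```bash
python3 - <<'E'
from h import *
s=env.state();print(s['tcp_rot'],s['eef_pos'],s['ft_force'],s['opening']);K,R,t=cal('wrist');print(-R.T@t,R[2],R[0])
E
```

```text
[3.14152152e+00 3.78297483e-05 2.79847499e-01] [ 172.61819879 -600.70749779  181.86068113] [-0.25014225 -0.35594192  0.31559742] 0.9987220068196462
[ 250.53752061 -577.42995095  384.55252645] [-0.27307139 -0.07793537 -0.95883163] [ 2.75835152e-01 -9.61204861e-01 -4.28475254e-04]
```

Call:
drive_tool(commands=[{"dx":16.8,"dy":25.6,"dz":12,"yaw":2},{"dx":16.8,"dy":25.6,"dz":12,"yaw":2},{"dx":16.8,"dy":25.6,"dz":12,"yaw":2},{"dx":16.8,"dy":25.6,"dz":12,"yaw":2},{"dx":16.8,"dy":25.6,"dz":12,"yaw":2}])

```text
t: 1.47
eef_pos: [257.1, -471.4, 242.4]
tcp_rot: [3.141, -0.0, 0.456]
ft_force: [0.8, 0.5, -0.6]
opening: 0.998
```

Call:
drive_tool(commands=[{"dx":16.8,"dy":25.6,"dz":0,"yaw":2},{"dx":16.8,"dy":25.6,"dz":0,"yaw":2},{"dx":16.8,"dy":25.6,"dz":0,"yaw":2},{"dx":16.8,"dy":25.6,"dz":0,"yaw":2},{"dx":16.8,"dy":25.6,"dz":0,"yaw":2}])

```text
t: 1.88
eef_pos: [341.2, -343.4, 242.1]
tcp_rot: [3.141, -0.0, 0.63]
ft_force: [1.2, -0.2, 0.5]
opening: 1.001
```

Call:
drive_tool(commands=[{"dx":16.8,"dy":25.6,"dz":0,"yaw":2},{"dx":16.8,"dy":25.6,"dz":0,"yaw":2},{"dx":16.8,"dy":25.6,"dz":0,"yaw":2},{"dx":16.8,"dy":25.6,"dz":0,"yaw":2},{"dx":16.8,"dy":25.6,"dz":0,"yaw":2}])

```text
t: 2.3
eef_pos: [425.2, -215.3, 242.1]
tcp_rot: [3.141, -0.0, 0.805]
ft_force: [0.3, -0.1, -0.2]
opening: 0.999
```

```bash
python3 - <<'E'
from h import *
print(env.state()['eef_pos'],env.state()['tcp_rot']);np.save('pics/w1.npy',save('wrist','w1.png'));np.save('pics/w1cal.npy',np.hstack([c.ravel() for c in cal('wrist')]))
E
```

```text
[ 425.21938832 -215.3405281   242.08545174] [ 3.14100858e+00 -5.91595606e-05  8.05047973e-01]
```

View pics/w1.png

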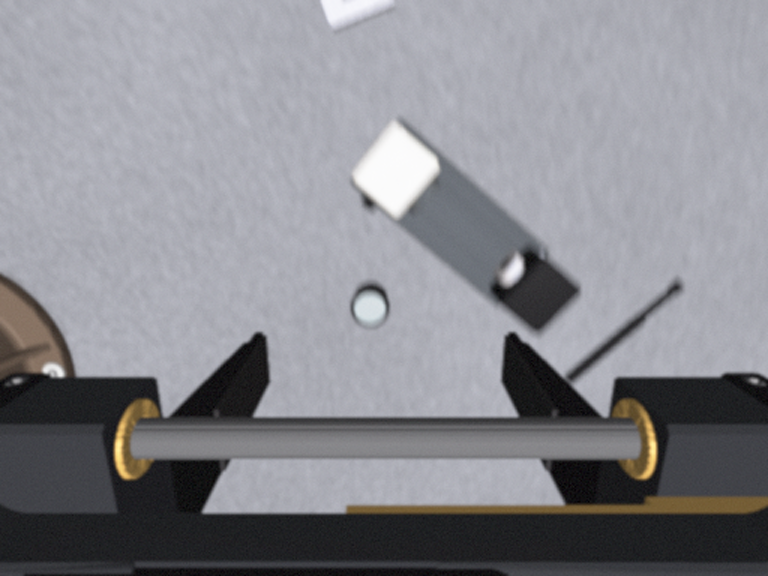

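The wrist view shows the gauge: white lamp head at about (263,113), black receiver at (360,194), base plate between them, and the loupe at (247,204).

```bash
python3 - <<'E'
from h import *
np.set_printoptions(precision=1,suppress=True)
for q in ['beam','gauge','loupe']:
    print(q,[(round(r['conf'],2),np.round(r['pixel'],1).tolist(),ray('wrist',r['pixel'],{'beam':90,'gauge':0,'loupe':0}[q])) for r in env.place_of(q,'wrist')][:2])
a=np.load('pics/w1.npy')[60:240,220:400,::-1];cv2.imwrite('pics/w1c.png',cv2.resize(a,None,fx=3.3,fy=3.3,interpolation=3))
E
```

```text
beam [(0.78, [314.4, 160.7], array([ 485.1, -250.2,   90. ]))]
gauge [(0.95, [297.5, 146.3], array([ 481.1, -242.8,    0. ]))]
loupe [(0.62, [248.3, 200.0], array([ 371.4, -253. ,    0. ]))]
```

View pics/w1c.png

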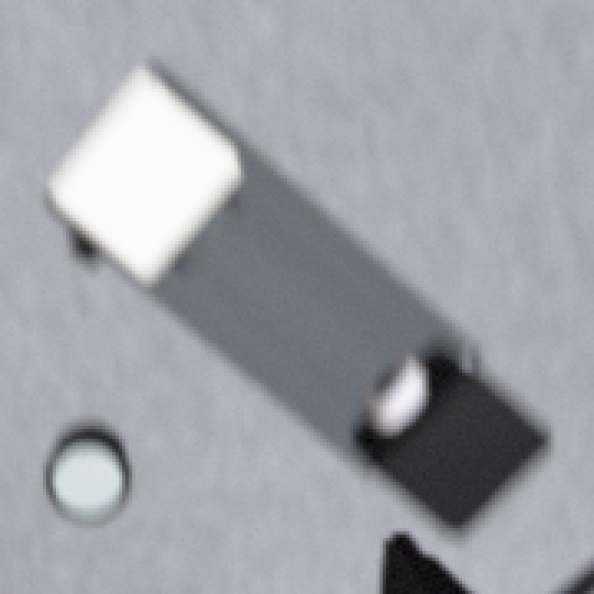

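```bash
python3 - <<'E'
from h import *
np.set_printoptions(precision=1,suppress=True)
f=lambda u,v:(220+u/3.3,60+v/3.3)
g={}
for n,u,v,z in [('r1',200,102,12),('r2',430,310,12),('l1',165,297,12),('l2',340,447,12),('lampT',148,63,113),('lampL',48,188,113),('lampB',150,287,113),('recR',549,438,113),('recB',457,532,113),('recL',358,432,113)]:
    g[n]=ray('wrist',f(u,v),z);print(n,g[n])
for a,b in ['r1 r2'.split(),'l1 l2'.split(),'lampL lampB'.split(),'recL recB'.split()]:
    d=g[a]-g[b];print(a,b,np.degrees(np.arctan2(d[1],d[0]))-90,np.linalg.norm(d))
for a,b in ['lampT lampL'.split(),'recR recB'.split()]:
    d=g[a]-g[b];print(a,b,np.degrees(np.arctan2(d[1],d[0])),np.linalg.norm(d))
yaw=np.radians(7);ex=np.array([np.cos(yaw),np.sin(yaw),0]);ey=np.array([-ex[1],ex[0],0])
for n in g: print(n,g[n]@ex,g[n]@ey)
for p in ([485.1,-250.2,0],[481.1,-242.8,0],[479,-260,0]): print('nn',np.dot(p,ex),np.dot(p,ey))
E
```

```text
r1 [ 513.8 -170.    12. ]
r2 [ 527.6 -302.    12. ]
l1 [ 448.9 -218.3   12. ]
l2 [ 459.3 -322.3   12. ]
lampT [ 502.4 -147.4  113. ]
lampL [ 453.4 -152.5  113. ]
lampB [ 455.1 -198.2  113. ]
recR [ 518.4 -331.2  113. ]
recB [ 473.8 -336.5  113. ]
recL [ 472.4 -283.9  113. ]
r1 r2 5.972402874459277 132.66891526456845
l1 l2 5.7318455973469185 104.52370010342592
lampL lampB 2.1948252543258775 45.74605183010846
recL recB 1.57878606153092 52.62483755201434
lampT lampL 5.966436999250005 49.278631951080044
recR recB 6.86716420257595 44.855936720302665
r1 489.2821216618283 -231.35880546193812
r2 486.9028384313555 -364.00638398784423
l1 418.91608230522 -271.40778728801206
l2 416.6027990375323 -375.90588585365276
lampT 480.6625651480151 -207.49195518970657
lampL 431.3919508177618 -206.6030623449574
lampB 427.5599027490016 -252.1883304218447
recR 474.1274452874782 -391.87221817201885
recB 429.27162911926155 -391.76822327333343
recL 434.24346151495706 -339.37877385835094
nn 450.9924284412374 -307.45386562649577
nn 447.9240769758702 -299.62154673072945
nn 443.7435773508549 -316.43741491780935
```

```bash
python3 - <<'E'
import numpy as np
y=np.radians(6);ex=np.array([np.cos(y),np.sin(y)]);ey=np.array([-ex[1],ex[0]])
P=dict(r1=(513.8,-170),r2=(527.6,-302),l1=(448.9,-218.3),l2=(459.3,-322.3),lT=(502.4,-147.4),lL=(453.4,-152.5),rR=(518.4,-331.2),rB=(473.8,-336.5),nb=(485.1,-250.2),ng=(481.1,-242.8),ns=(479,-260))
for k,v in P.items(): print(k,np.dot(v,ex).round(1),np.dot(v,ey).round(1))
for c in [(456,-293),(458,-297)]: print(c,c[0]*ex+c[1]*ey)
E
```

```text
r1 493.2 -222.8
r2 493.1 -355.5
l1 423.6 -264.0
l2 423.1 -368.5
lT 484.2 -199.1
lL 435.0 -199.1
rR 480.9 -383.6
rB 436.0 -384.2
nb 456.3 -299.5
ng 453.1 -291.8
ns 449.2 -308.6
(456, -293) [ 484.12882403 -243.72993609]
(458, -297) [ 486.53598167 -247.49896675]
```

Call:
drive_tool(commands=[{"dx":16.8,"dy":25.6,"dz":0,"yaw":2},{"dx":16.8,"dy":25.6,"dz":0,"yaw":2},{"dx":16.8,"dy":25.6,"dz":0,"yaw":2},{"dx":16.8,"dy":25.6,"dz":0,"yaw":2},{"dx":16.8,"dy":25.6,"dz":0,"yaw":2}])

```text
t: 2.92
eef_pos: [509.0, -88.7, 241.9]
tcp_rot: [3.141, 0.0, 0.977]
ft_force: [0.4, -1.1, 0.4]
opening: 1.0
```

Call:
drive_tool(commands=[{"dx":10,"dy":16,"dz":-6,"yaw":2},{"dx":10,"dy":16,"dz":-6,"yaw":2},{"dx":10,"dy":16,"dz":-6,"yaw":2},{"dx":10,"dy":16,"dz":-6,"yaw":2},{"dx":10,"dy":16,"dz":-6,"yaw":2}])

```text
t: 3.33
eef_pos: [559.0, -9.3, 211.5]
tcp_rot: [3.141, 0.0, 1.152]
ft_force: [0.1, -0.7, 0.5]
opening: 1.0
```

```bash
python3 - <<'E'
from h import *
np.set_printoptions(precision=1,suppress=True)
print(env.state()['eef_pos'],env.state()['tcp_rot']);np.save('pics/w2.npy',save('wrist','w2.png'));
for q,z in [('cell_mid',38),('rack',0),('short_a_mid',25),('pad_top',45),('jar',0),('tape',0)]:
    print(q,[(round(r['conf'],2),np.round(r['pixel'],1).tolist(),ray('wrist',r['pixel'],z)) for r in env.place_of(q,'wrist')][:5])
E
```

```text
[559.   -9.3 211.5] [3.1 0.  1.2]
cell_mid [(0.81, [213.1, 65.5], array([562.5, 122.4,  38. ])), (0.74, [262.5, 123.7], array([588.1,  39.7,  38. ])), (0.67, [341.2, 68.2], array([695.5,  60.2,  38. ])), (0.6, [282.2, 40.4], array([644.8, 114.4,  38. ])), (0.43, [429.7, 162.4], array([759.9, -88.2,  38. ]))]
rack [(0.73, [262.9, 154.7], array([571.1,  -2.1,   0. ]))]
short_a_mid [(0.71, [262.1, 189.3], array([552.7, -40.6,  25. ])), (0.48, [212.8, 341.6], array([ 382.8, -235.5,   25. ])), (0.36, [343.6, 145.2], array([671.1, -29.4,  25. ]))]
pad_top []
jar [(0.47, [263.6, 125.3], array([587.9,  32.7,   0. ]))]
tape [(0.72, [345.2, 147.2], array([677.6, -39.4,   0. ]))]
```

View pics/w2.png

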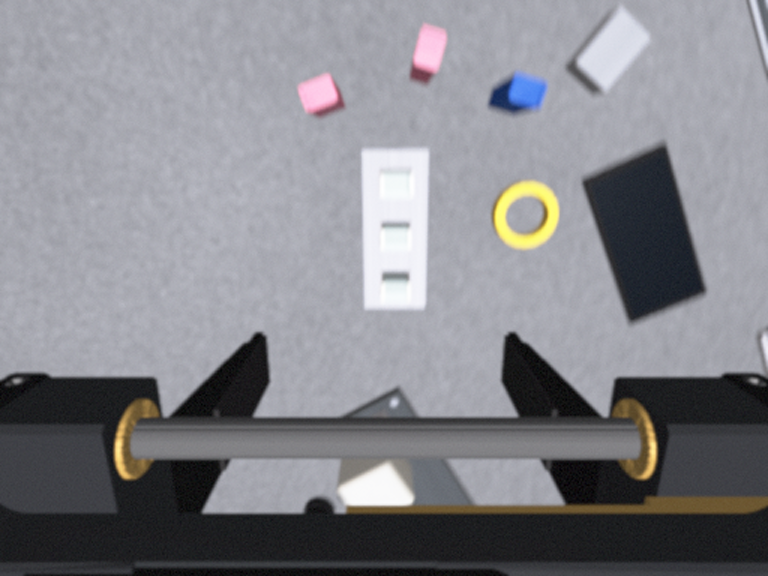

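The wrist view shows the rack upright at (264,153) with all three cells clear. The tall one is in the far pocket at (264,122). The pink blocks are at (213,63) and (286,35), the blue one at (350,62).

```bash
python3 - <<'E'
from h import *
np.set_printoptions(precision=1,suppress=True)
a=np.load('pics/w2.npy')[90:215,200:325,::-1];cv2.imwrite('pics/w2c.png',cv2.resize(a,None,fx=4.8,fy=4.8,interpolation=3))
g={}
for n,u,v in [('TL',362,149),('TR',429,149),('BR',426,309),('BL',365,309)]:
    g[n]=ray('wrist',(u/1.5,v/1.5),14);print(n,g[n])
for a,b in ['TL BL'.split(),'TR BR'.split(),'TL TR'.split(),'BL BR'.split()]:
    d=g[a]-g[b];print(a,b,np.degrees(np.arctan2(d[1],d[0])),np.linalg.norm(d))
c=sum(g.values())/4;print(c)
E
```

```text
TL [575.4  74.6  14. ]
TR [626.7  51.6  14. ]
BR [569.7 -78.5  14. ]
BL [518.1 -55.4  14. ]
TL BL 66.2091248927288 142.03350374127092
TR BR 66.34739066763068 142.05217228439253
TL TR 155.90066125787953 56.23187362276608
BL BR 155.88404299479063 56.574768290417666
[572.5  -1.9  14. ]
```

View pics/w2c.png

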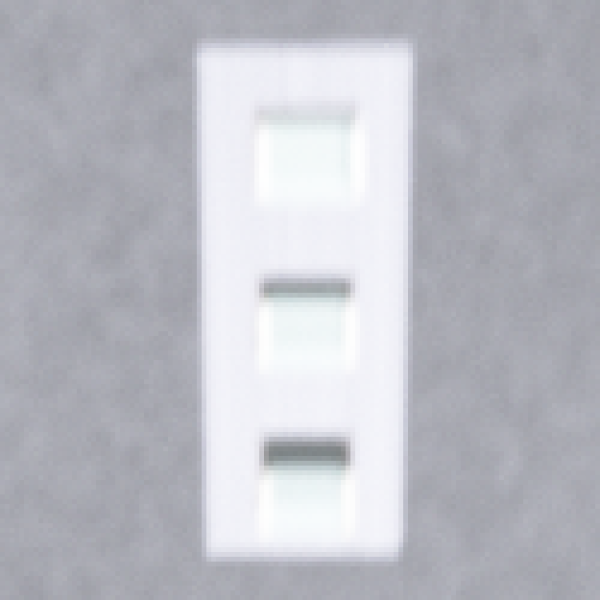

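```bash
python3 - <<'E'
from h import *
np.set_printoptions(precision=1,suppress=True)
f=lambda u,v:(200+u/4.8,90+v/4.8)
for u,v in [(258,108),(355,108),(362,200),(258,198)]: print(ray('wrist',f(u,v),73))
y=np.radians(-23.9);ex=np.array([np.cos(y),np.sin(y)]);ey=np.array([-ex[1],ex[0]])
c=np.array([590.7,39.3])
P=[[*(c+sx*12*ex+sy*8*ey),z] for z in (73,) for sx,sy in [(-1,1),(1,1),(1,-1),(-1,-1)]]
print((proj('wrist',P)-[200,90])*4.8)
E
```

```text
[584.3  55.2  73. ]
[604.4  46.2  73. ]
[597.8  26.7  73. ]
[576.1  36.9  73. ]
[[259.3 126. ]
 [365.  125.6]
 [364.  197.1]
 [259.7 197.5]]
```

Call:
drive_tool(commands=[{"dx":6.3,"dy":9.8,"dz":-18},{"dx":6.3,"dy":9.8,"dz":-18},{"dx":6.3,"dy":9.8,"dz":-18},{"dx":6.3,"dy":9.8,"dz":-18},{"dx":6.3,"dy":9.6,"dz":-18}], grip=0.7)

```text
invalid input
```

```bash
python3 - <<'E'
from h import *
np.set_printoptions(precision=1,suppress=True)
s=env.state();print(s['eef_pos'],s['tcp_rot']*57.2958);im=save('wrist','w3.png')
cv2.imwrite('pics/w3c.png',cv2.resize(im[140:300,150:362,::-1],None,fx=3.5,fy=3.5,interpolation=3))
for q,z in [('cell_mid',38),('short_a_mid',25),('rack',0),('pad_top',45),('jar',0)]:
    print(q,[(round(r['conf'],2),np.round(r['pixel'],1).tolist(),ray('wrist',r['pixel'],z)) for r in env.place_of(q,'wrist')][:5])
E
```

```text
[558.4  -9.9 212.3] [180.    0.   65.9]
cell_mid [(0.79, [282.4, 38.3], array([646.1, 115. ,  38. ])), (0.76, [214.4, 64.8], array([564.1, 121.3,  38. ])), (0.59, [343.5, 64.8], array([699.5,  60.9,  38. ])), (0.58, [264.2, 121.0], array([591.1,  40.3,  38. ]))]
short_a_mid [(0.86, [262.9, 190.6], array([553.2, -42.6,  25. ]))]
rack [(0.81, [259.3, 153.2], array([567.7,   1.5,   0. ]))]
pad_top [(0.37, [212.3, 339.3], array([ 395. , -215.7,   45. ]))]
jar [(0.3, [261.3, 189.2], array([549.5, -46.2,   0. ]))]
```

View pics/w3.png

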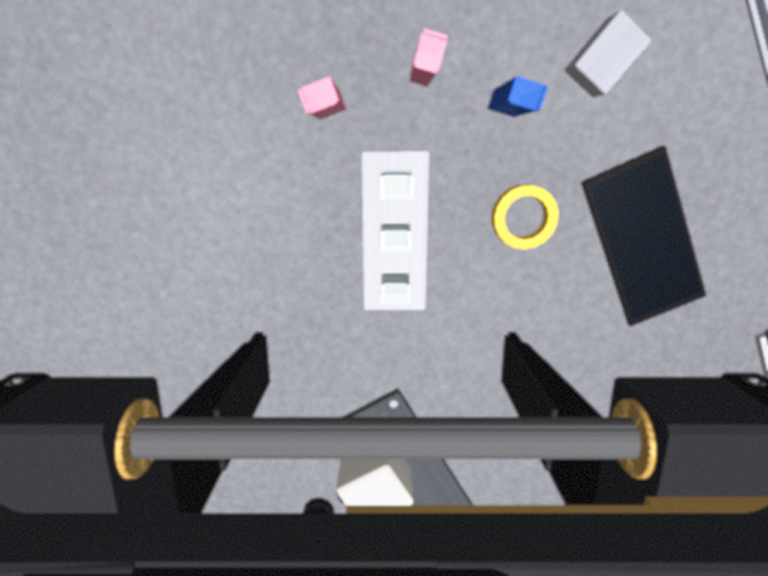

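View pics/w3c.png

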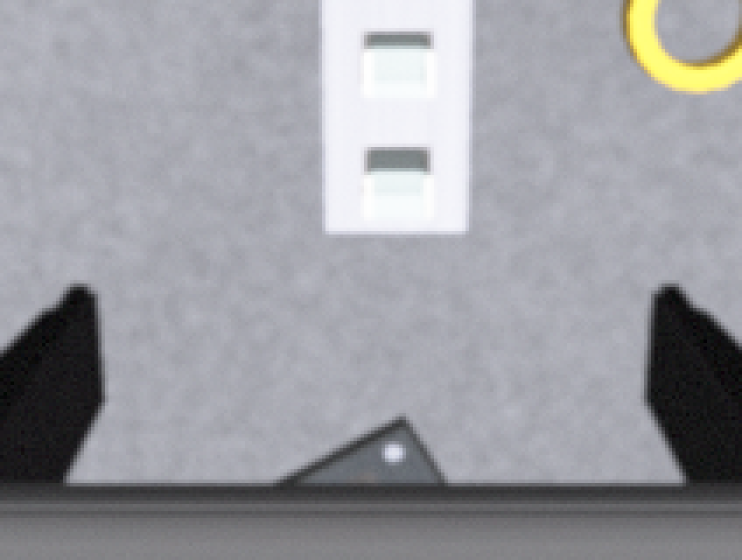

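The drive call was refused, so nothing moved. The view confirms the rack and cell positions, and I'll repeat the move with complete rows.

Call:
drive_tool(commands=[{"dx":6.4,"dy":9.8,"dz":-18,"yaw":0},{"dx":6.4,"dy":9.8,"dz":-18,"yaw":0},{"dx":6.4,"dy":9.8,"dz":-18,"yaw":0},{"dx":6.4,"dy":9.8,"dz":-18,"yaw":0},{"dx":6.4,"dy":9.8,"dz":-18,"yaw":0}], grip=0.7)

```text
t: 4.4
eef_pos: [590.9, 40.7, 121.1]
tcp_rot: [3.141, -0.0, 1.152]
ft_force: [0.6, -0.3, 0.1]
opening: 0.727
```

```bash
python3 - <<'E'
from h import *
np.set_printoptions(precision=1,suppress=True)
s=env.state();print(s['eef_pos'],s['tcp_rot']*57.2958,s['opening']);im=save('wrist','w4.png')
s=env.state();print(s['eef_pos'],s['tcp_rot']*57.2958,s['opening'])
cv2.imwrite('pics/w4c.png',cv2.resize(im[140:300,150:362,::-1],None,fx=3.5,fy=3.5,interpolation=3))
for q,z in [('cell_mid',38)]:
    print(q,[(round(r['conf'],2),np.round(r['pixel'],1).tolist(),ray('wrist',r['pixel'],z)) for r in env.place_of(q,'wrist')][:5])
y=np.radians(-23.9);ex=np.array([np.cos(y),np.sin(y)]);ey=np.array([-ex[1],ex[0]])
c=np.array([590.7,39.3])
P=[[*(c+sx*12*ex+sy*8*ey),z] for z in (73,) for sx,sy in [(-1,1),(1,1),(1,-1),(-1,-1)]]
print((proj('wrist',P)-[150,140])*3.5)
E
```

```text
[590.9  40.7 121.1] [180.  -0.  66.] 0.7271165441833296
[590.3  42.  117.7] [-179.8    0.1   66.1] 0.7126770577592723
cell_mid [(0.98, [281.5, 92.8], array([645.8, 113.5,  38. ])), (0.88, [255.8, 188.1], array([589.3,  42.5,  38. ])), (0.82, [193.5, 121.2], array([563.2, 123.3,  38. ])), (0.69, [354.4, 124.3], array([696. ,  61.4,  38. ]))]
[[330.7 185.5]
 [429.2 185.5]
 [428.2 247.3]
 [331.5 247.2]]
```

View pics/w4.png

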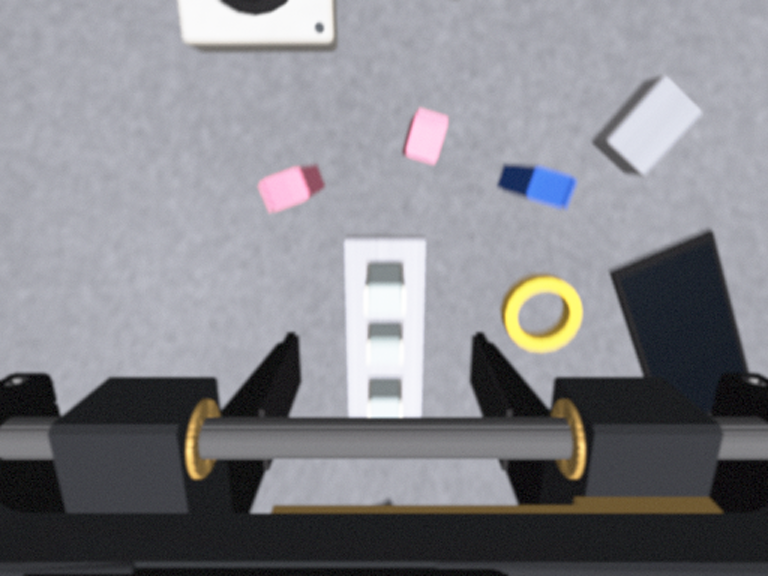

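View pics/w4c.png

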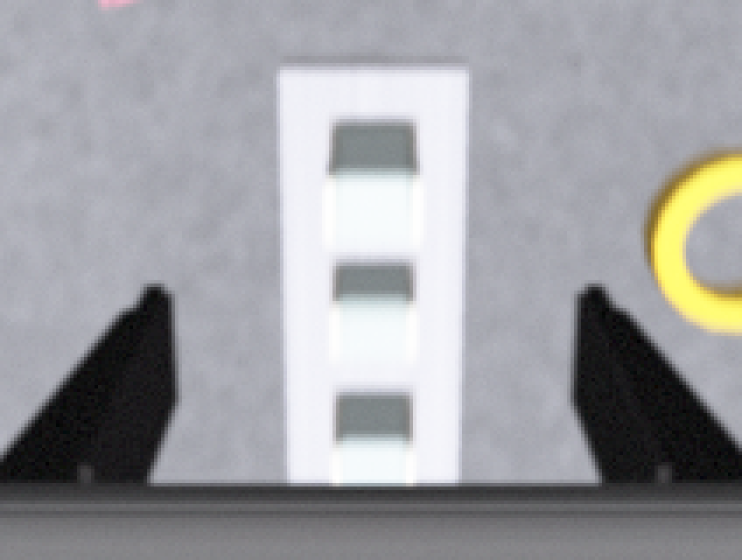

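```bash
cat >> h.py <<'E'
def overlay(n,c,yawdeg,zs,f,box,s,sz=(12,8)):
    import h
    K,R,t=cal(n);st=env.state();im=env.read_camera(n)
    y=np.radians(yawdeg);ex=np.array([np.cos(y),np.sin(y)]);ey=np.array([-ex[1],ex[0]])
    x0,y0,x1,y1=box;o=cv2.resize(im[y0:y1,x0:x1,::-1],None,fx=s,fy=s,interpolation=3)
    for z in zs:
        P=np.array([[*(np.array(c)+sx*sz[0]*ex+sy*sz[1]*ey),z] for sx,sy in [(-1,1),(1,1),(1,-1),(-1,-1)]])
        p=(P@R.T+t)@K.T;p=p[:,:2]/p[:,2:];p=(p-[x0,y0]+.5)*s
        cv2.polylines(o,[p.round().astype(int)],True,(0,0,255),1)
    cv2.imwrite('pics/'+f,o);return im,st
E
python3 - <<'E'
from h import *
np.set_printoptions(precision=1,suppress=True)
im,s=overlay('wrist',(590.7,39.3),-23.9,(73,),'w5c.png',(150,140,362,300),3.5)
print(s['eef_pos'],s['tcp_rot']*57.2958,s['opening'])
s=env.state();print(s['eef_pos'],s['tcp_rot']*57.2958,s['opening'])
E
```

```text
[589.8  41.2 119.4] [-179.8    0.1   66.1] 0.7044103407506531
[590.1  40.6 121. ] [-179.9    0.1   66.1] 0.7010006438352566
```

View pics/w5c.png

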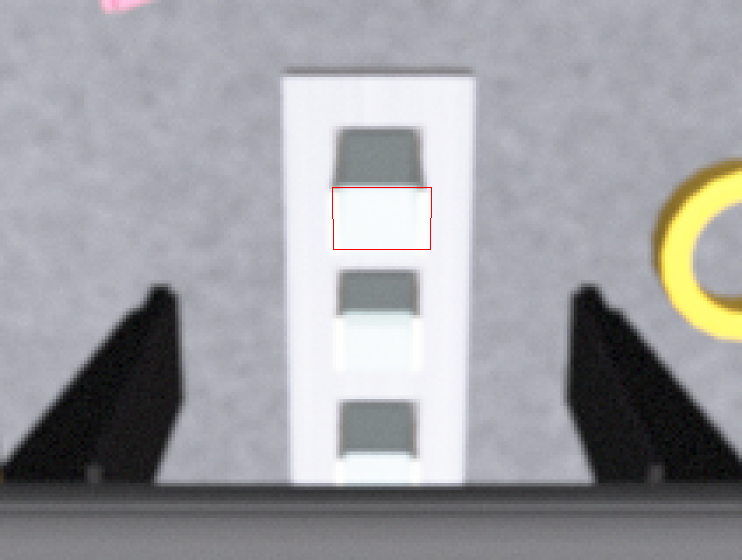

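Call:
drive_tool(commands=[{"dx":-0.3,"dy":-0.8,"dz":-10,"yaw":0.1},{"dx":0,"dy":0,"dz":-10,"yaw":0},{"dx":0,"dy":0,"dz":-10,"yaw":0},{"dx":0,"dy":0,"dz":-10,"yaw":0},{"dx":0,"dy":0,"dz":-10,"yaw":0}])

```text
t: 4.97
eef_pos: [590.2, 39.2, 71.0]
tcp_rot: [3.141, 0.0, 1.154]
ft_force: [-0.2, 0.0, 0.2]
opening: 0.702
```

Call:
drive_tool(commands=[{"dx":0,"dy":0,"dz":-10,"yaw":0},{"dx":0,"dy":0,"dz":-10,"yaw":0},{"dx":0,"dy":0,"dz":-10,"yaw":0},{"dx":0,"dy":0,"dz":-8,"yaw":0},{"dx":0,"dy":0,"dz":0,"yaw":0}])

```text
t: 5.38
eef_pos: [589.5, 39.5, 32.0]
tcp_rot: [-3.139, 0.001, 1.154]
ft_force: [-0.5, 0.3, 0.4]
opening: 0.703
```

```bash
python3 - <<'E'
from h import *
np.set_printoptions(precision=1,suppress=True)
im,s=overlay('wrist',(590.2,39.5),-23.9,(73,),'w6c.png',(150,140,362,300),3.5)
im,s=overlay('wrist',(590.2,39.5),-23.9,(73,),'w6c.png',(150,140,362,300),3.5)
print(s['eef_pos'],s['tcp_rot']*57.2958,s['opening'],s['ft_force'])
E
```

```text
[589.9  39.5  32.9] [-179.9    0.    66.1] 0.7006282629480554 [-0.5 -0.6 -0.5]
```

View pics/w6c.png

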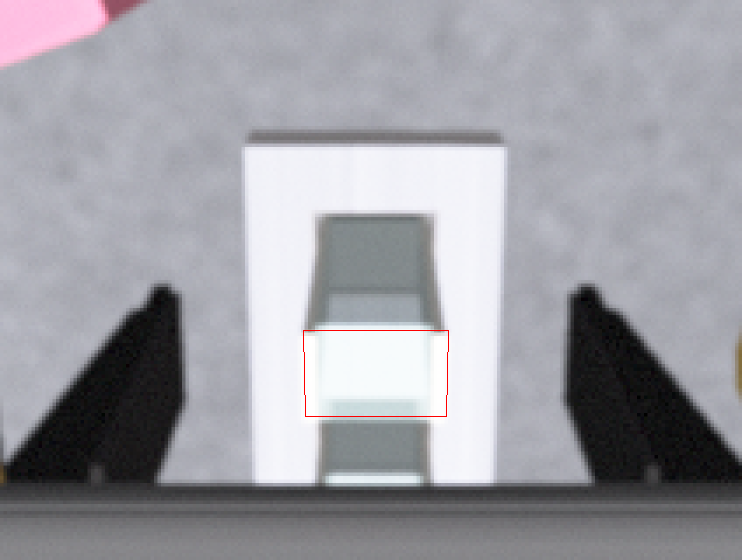

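The cell is centred between the fingers, frosted faces towards the jaws, so I close.

Call:
drive_tool(commands=[{"dx":0,"dy":0,"dz":0,"yaw":0},{"dx":0,"dy":0,"dz":0,"yaw":0},{"dx":0,"dy":0,"dz":0,"yaw":0},{"dx":0,"dy":0,"dz":0,"yaw":0},{"dx":0,"dy":0,"dz":0,"yaw":0}], grip=0)

```text
t: 5.9
eef_pos: [590.5, 39.5, 34.2]
tcp_rot: [3.141, -0.0, 1.154]
ft_force: [0.2, -0.3, -0.3]
opening: 0.405
```

Call:
drive_tool(commands=[{"dx":0,"dy":0,"dz":0,"yaw":0},{"dx":0,"dy":0,"dz":0,"yaw":0},{"dx":0,"dy":0,"dz":0,"yaw":0},{"dx":0,"dy":0,"dz":0,"yaw":0},{"dx":0,"dy":0,"dz":0,"yaw":0}])

```text
t: 6.32
eef_pos: [590.4, 39.5, 33.9]
tcp_rot: [3.141, -0.0, 1.154]
ft_force: [0.5, 0.7, 1.4]
opening: 0.25
```

Call:
drive_tool(commands=[{"dx":0,"dy":0,"dz":0,"yaw":0},{"dx":0,"dy":0,"dz":0,"yaw":0},{"dx":0,"dy":0,"dz":0,"yaw":0}])

```text
t: 6.57
eef_pos: [590.3, 39.5, 33.9]
tcp_rot: [3.141, -0.0, 1.154]
ft_force: [0.6, -0.3, 1.5]
opening: 0.246
```

```bash
python3 - <<'E'
from h import *
np.set_printoptions(precision=1,suppress=True)
im,s=overlay('wrist',(590.2,39.5),-23.9,(73,),'w7c.png',(130,140,382,330),3)
print(s['eef_pos'],s['tcp_rot']*57.2958,s['opening'],s['ft_force'],s['moment'])
E
```

```text
[590.3  39.5  33.9] [180.   -0.   66.1] 0.2458788225706443 [ 0.6 -0.3  1.5] [ 0. -0. -0.]
```

View pics/w7c.png

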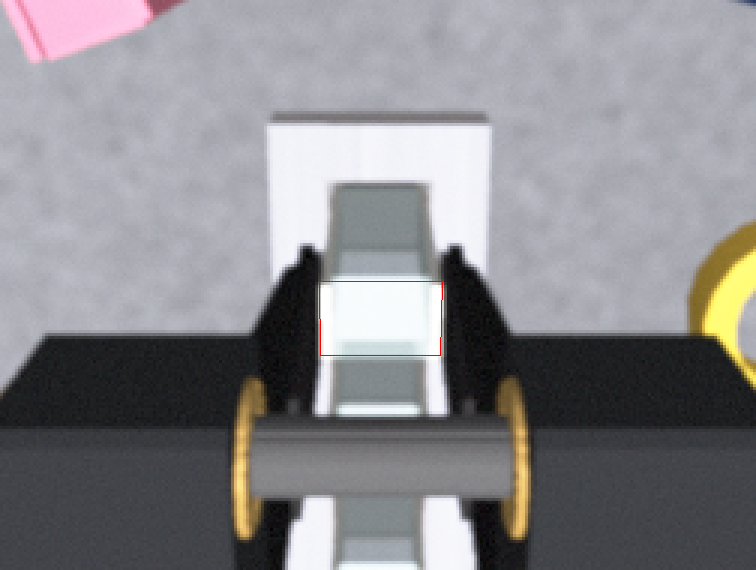

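The grip sits on the frosted faces, opening about 23.4 mm. Now I lift straight up.

Call:
drive_tool(commands=[{"dx":0,"dy":0,"dz":4,"yaw":0},{"dx":0,"dy":0,"dz":8,"yaw":0},{"dx":0,"dy":0,"dz":12,"yaw":0},{"dx":0,"dy":0,"dz":16,"yaw":0},{"dx":0,"dy":0,"dz":20,"yaw":0}])

```text
t: 7.03
eef_pos: [589.9, 39.5, 94.4]
tcp_rot: [-3.14, 0.001, 1.154]
ft_force: [0.3, -0.3, -0.6]
opening: 0.246
```

Call:
drive_tool(commands=[{"dx":0,"dy":10,"dz":20,"yaw":0},{"dx":2,"dy":20,"dz":20,"yaw":0},{"dx":2,"dy":25,"dz":15,"yaw":0},{"dx":2,"dy":25,"dz":10,"yaw":0},{"dx":2,"dy":25,"dz":5,"yaw":0}])

```text
t: 7.45
eef_pos: [598.8, 145.6, 166.4]
tcp_rot: [3.139, -0.001, 1.154]
ft_force: [0.3, 0.5, 0.6]
opening: 0.248
```

Call:
drive_tool(commands=[{"dx":2,"dy":25,"dz":0,"yaw":0},{"dx":0,"dy":15,"dz":0,"yaw":0},{"dx":0,"dy":0,"dz":0,"yaw":0},{"dx":0,"dy":0,"dz":0,"yaw":0},{"dx":0,"dy":0,"dz":0,"yaw":0}])

```text
t: 7.87
eef_pos: [600.1, 183.6, 163.8]
tcp_rot: [-3.141, 0.001, 1.154]
ft_force: [0.2, -0.2, -0.8]
opening: 0.247
```

```bash
python3 - <<'E'
from h import *
np.set_printoptions(precision=1,suppress=True)
s=env.state();print(s['eef_pos'],s['tcp_rot']*57.2958,s['opening'],s['ft_force'],s['moment'])
im=save('wrist','w8.png');save('scene','s8.png')
for q,z in [('pad_top',45),('jar',0)]:
    print(q,[(round(r['conf'],2),np.round(r['pixel'],1).tolist(),ray('wrist',r['pixel'],z)) for r in env.place_of(q,'wrist')][:5])
    print(q,[(round(r['conf'],2),np.round(r['pixel'],1).tolist(),ray('scene',r['pixel'],z)) for r in env.place_of(q,'scene')][:5])
for r in env.trace('pad','wrist')[:2]: print(r['conf'],r['pixel'],r['pixels'].sum(),ray('wrist',r['pixel'],45))
E
```

```text
[600.1 183.6 163.8] [-180.     0.    66.1] 0.24706335663005524 [ 0.2 -0.2 -0.8] [-0.1 -0.1  0. ]
pad_top [(0.55, [230.9, 132.3], array([596.6, 240.6,  45. ]))]
pad_top [(0.67, [228.9, 149.1], array([ 451.2, -309.2,   45. ])), (0.6, [309.9, 258.4], array([605.9, 243.5,  45. ]))]
jar []
jar [(0.69, [186.9, 148.2], array([ 526.6, -476.8,    0. ])), (0.48, [268.0, 284.7], array([714.7, 212.9,   0. ]))]
0.94 [228.1, 128.3] 1673 [595.7 246.   45. ]
```

View pics/w8.png

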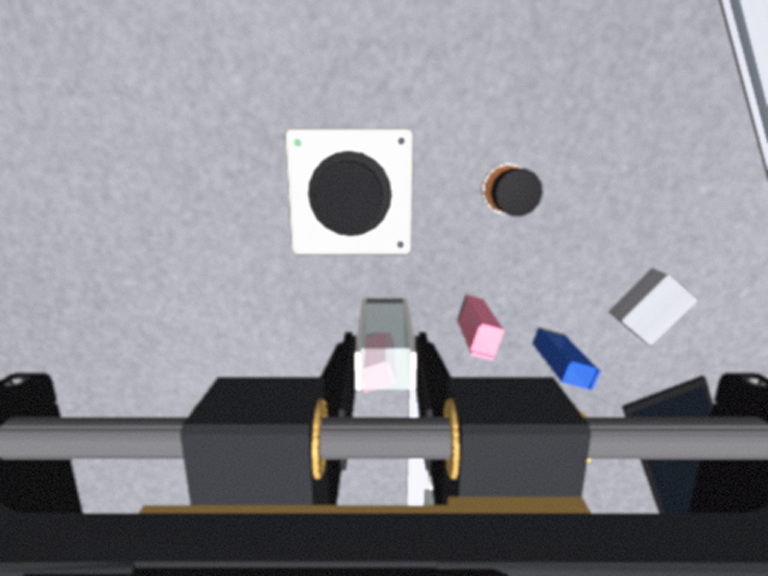

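View pics/s8.png

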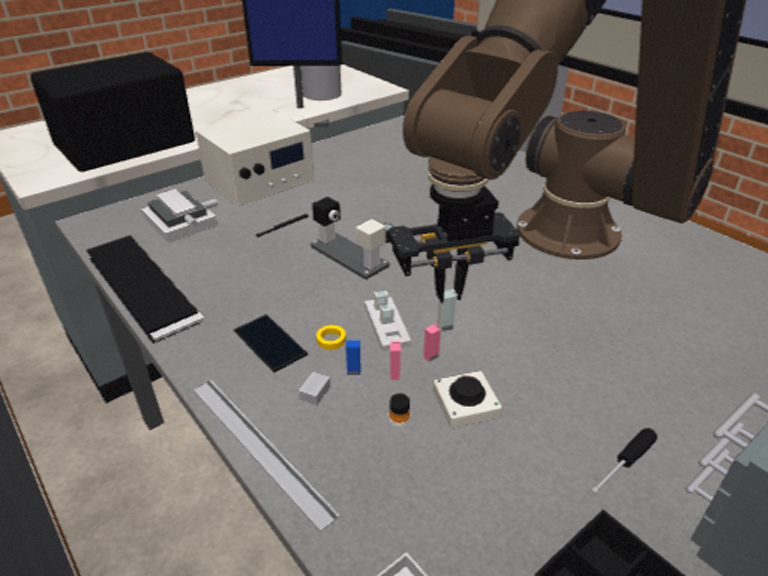

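Held upright: the cell shows between the fingers at about (257,230), and the pad circle centre is at (233,129), which is about (600,243). Now to the pad.

Call:
drive_tool(commands=[{"dx":0,"dy":15,"dz":0,"yaw":0},{"dx":0,"dy":20,"dz":0,"yaw":0},{"dx":0,"dy":15,"dz":-5,"yaw":0},{"dx":0,"dy":10,"dz":-10,"yaw":0},{"dx":0,"dy":0,"dz":-15,"yaw":0}])

```text
t: 8.63
eef_pos: [600.4, 247.1, 133.6]
tcp_rot: [3.14, -0.001, 1.156]
ft_force: [0.3, 0.6, -1.1]
opening: 0.249
```

Call:
drive_tool(commands=[{"dx":0,"dy":0,"dz":-15,"yaw":0},{"dx":0,"dy":0,"dz":-15,"yaw":0},{"dx":0,"dy":0,"dz":-10,"yaw":0},{"dx":0,"dy":0,"dz":-5,"yaw":0},{"dx":0,"dy":0,"dz":0,"yaw":0}])

```text
t: 9.05
eef_pos: [599.7, 244.5, 87.4]
tcp_rot: [-3.14, 0.001, 1.154]
ft_force: [0.2, -0.4, -0.4]
opening: 0.247
```

```bash
python3 - <<'E'
from h import *
np.set_printoptions(precision=1,suppress=True)
im=save('wrist','w9.png')
s=env.state();print(s['eef_pos'],s['tcp_rot']*57.2958,s['opening'],s['ft_force'],s['moment'])
E
```

```text
[600.2 244.6  88.4] [-180.     0.    66.1] 0.2507112278793392 [ 0.9 -0.3 -0.1] [-0. -0.  0.]
```

View pics/w9.png

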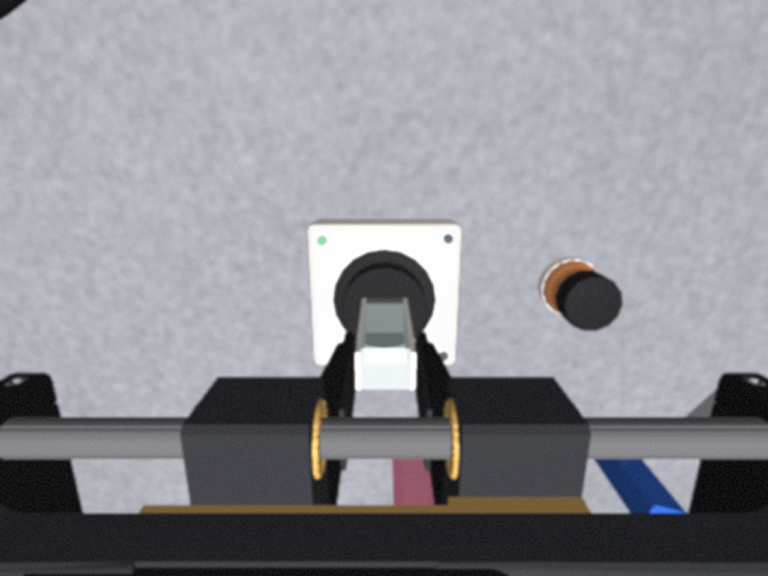

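Call:
drive_tool(commands=[{"dx":1,"dy":3,"dz":-4,"yaw":0},{"dx":0,"dy":0,"dz":-4,"yaw":0},{"dx":0,"dy":0,"dz":-3,"yaw":0},{"dx":0,"dy":0,"dz":-2,"yaw":0},{"dx":0,"dy":0,"dz":-2,"yaw":0}])

```text
t: 9.52
eef_pos: [601.4, 247.5, 74.0]
tcp_rot: [3.141, -0.0, 1.154]
ft_force: [-0.8, -0.7, 2.8]
opening: 0.248
```

Call:
drive_tool(commands=[{"dx":0,"dy":0,"dz":-2,"yaw":0},{"dx":0,"dy":0,"dz":-2,"yaw":0},{"dx":0,"dy":0,"dz":-1,"yaw":0},{"dx":0,"dy":0,"dz":0,"yaw":0},{"dx":0,"dy":0,"dz":0,"yaw":0}])

```text
t: 9.93
eef_pos: [601.5, 247.6, 69.3]
tcp_rot: [3.141, -0.0, 1.154]
ft_force: [-2.0, 0.8, 6.3]
opening: 0.246
```

Call:
drive_tool(commands=[{"dx":0,"dy":0,"dz":-1,"yaw":0},{"dx":0,"dy":0,"dz":-1,"yaw":0},{"dx":0,"dy":0,"dz":0,"yaw":0},{"dx":0,"dy":0,"dz":0,"yaw":0},{"dx":0,"dy":0,"dz":0,"yaw":0}])

```text
t: 10.35
eef_pos: [601.6, 247.7, 67.8]
tcp_rot: [3.141, -0.001, 1.154]
ft_force: [-2.6, 0.1, 9.0]
opening: 0.248
```

Call:
drive_tool(commands=[{"dx":0,"dy":0,"dz":-1,"yaw":0},{"dx":0,"dy":0,"dz":-1,"yaw":0},{"dx":0,"dy":0,"dz":0,"yaw":0},{"dx":0,"dy":0,"dz":0,"yaw":0},{"dx":0,"dy":0,"dz":0,"yaw":0}])

```text
t: 10.77
eef_pos: [602.2, 248.1, 67.6]
tcp_rot: [3.139, -0.003, 1.154]
ft_force: [-4.8, 0.9, 23.0]
opening: 0.252
```

The hard stop is reached: 23 N with no further travel. I hold briefly and check.

Call:
drive_tool(commands=[{"dx":0,"dy":0,"dz":0,"yaw":0},{"dx":0,"dy":0,"dz":0,"yaw":0},{"dx":0,"dy":0,"dz":0,"yaw":0}])

```text
t: 11.02
eef_pos: [602.2, 248.1, 67.6]
tcp_rot: [3.139, -0.003, 1.154]
ft_force: [-5.3, 0.8, 22.8]
opening: 0.246
```

```bash
python3 - <<'E'
from h import *
np.set_printoptions(precision=1,suppress=True)
a=env.read_camera('wrist')[:,:,::-1];b=env.read_camera('scene')[100:292,180:436,::-1]
cv2.imwrite('pics/p10.png',np.hstack([cv2.resize(a[120:280,180:330],(400,427)),cv2.resize(b[:,:180],(400,427))]))
s=env.state();print(s['eef_pos'],s['tcp_rot']*57.2958,s['opening'],s['ft_force'],s['moment'])
E
```

```text
[602.2 248.1  67.5] [179.9  -0.1  66.1] 0.24390890764764447 [-5.6 -0.3 23. ] [0.1 1.1 0. ]
```

View pics/p10.png

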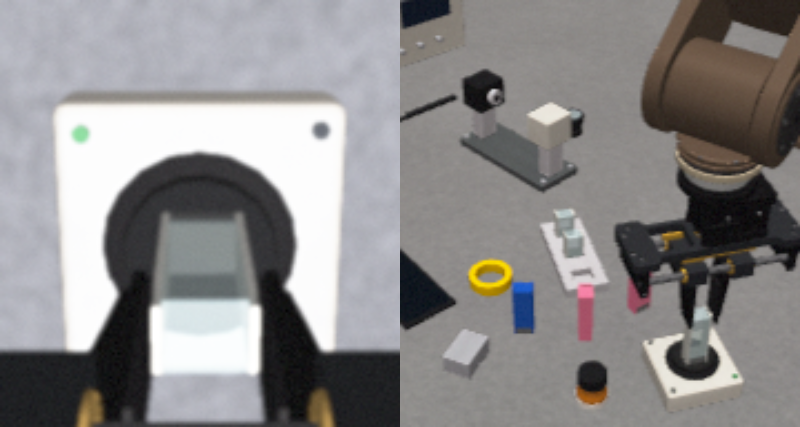

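Call:
drive_tool(commands=[{"dx":0,"dy":0,"dz":6,"yaw":0},{"dx":0,"dy":0,"dz":14,"yaw":0},{"dx":0,"dy":0,"dz":25,"yaw":0},{"dx":0,"dy":0,"dz":30,"yaw":0},{"dx":0,"dy":0,"dz":25,"yaw":0}])

```text
t: 11.53
eef_pos: [601.3, 247.4, 166.2]
tcp_rot: [3.141, 0.0, 1.154]
ft_force: [-0.1, 0.4, -0.2]
opening: 0.248
```

Call:
drive_tool(commands=[{"dx":-3,"dy":-10,"dz":20,"yaw":1.5},{"dx":-6,"dy":-20,"dz":15,"yaw":1.5},{"dx":-6,"dy":-25,"dz":5,"yaw":1.5},{"dx":-6,"dy":-25,"dz":0,"yaw":1.5},{"dx":-6,"dy":-25,"dz":0,"yaw":1.5}])

```text
t: 11.95
eef_pos: [574.0, 141.5, 205.1]
tcp_rot: [3.141, -0.0, 1.287]
ft_force: [0.2, 0.2, 0.1]
opening: 0.245
```

Call:
drive_tool(commands=[{"dx":-6,"dy":-25,"dz":0,"yaw":1.5},{"dx":-6,"dy":-25,"dz":0,"yaw":1.5},{"dx":-6,"dy":-25,"dz":0,"yaw":1.5},{"dx":-6,"dy":-25,"dz":0,"yaw":1.5},{"dx":-6,"dy":-25,"dz":0,"yaw":1.5}])

```text
t: 12.37
eef_pos: [543.8, 16.3, 204.7]
tcp_rot: [3.142, 0.0, 1.417]
ft_force: [0.6, 0.1, 0.1]
opening: 0.252
```

Call:
drive_tool(commands=[{"dx":-6,"dy":-25,"dz":0,"yaw":1.5},{"dx":-6,"dy":-25,"dz":0,"yaw":1.5},{"dx":-6,"dy":-25,"dz":0,"yaw":1.5},{"dx":-6,"dy":-25,"dz":0,"yaw":1.5},{"dx":-6,"dy":-25,"dz":0,"yaw":1.5}])

```text
t: 12.78
eef_pos: [513.8, -108.7, 204.7]
tcp_rot: [3.142, 0.0, 1.548]
ft_force: [-0.8, 0.8, -0.2]
opening: 0.247
```

Call:
drive_tool(commands=[{"dx":-6,"dy":-25,"dz":0,"yaw":1.5},{"dx":-6,"dy":-25,"dz":0,"yaw":1.5},{"dx":-6,"dy":-25,"dz":0,"yaw":1.5},{"dx":-6,"dy":-14,"dz":0,"yaw":1.5},{"dx":0,"dy":0,"dz":0,"yaw":1.5}])

```text
t: 13.2
eef_pos: [489.4, -199.0, 204.6]
tcp_rot: [-3.141, 0.0, 1.677]
ft_force: [-0.4, 0.5, -1.0]
opening: 0.248
```

```bash
python3 - <<'E'
from h import *
np.set_printoptions(precision=1,suppress=True)
save('side','d11.png')
s=env.state();print(s['t'],s['eef_pos'],s['tcp_rot']*57.2958,s['opening'],s['ft_force'],s['moment'])
im=save('wrist','w11.png')
for q,z in [('beam',90),('gauge',0)]:
  for n in ['wrist','side']:
    print(q,n,[(round(r['conf'],2),np.round(r['pixel'],1).tolist(),ray(n,r['pixel'],z)) for r in env.place_of(q,n)][:5])
E
```

```text
13.25 [ 489.7 -198.   204.6] [-180.    -0.    96.2] 0.24877544940182048 [ 0.7  0.5 -0.3] [-0.  -0.1 -0. ]
beam wrist [(0.67, [249.1, 224.3], array([ 487.9, -248. ,   90. ]))]
beam side [(0.79, [296.1, 257.4], array([ 492.8, -245.1,   90. ])), (0.35, [291.5, 290.3], array([ 420.4, -306.5,   90. ]))]
gauge wrist [(0.88, [245.1, 194.1], array([ 479.8, -240.5,    0. ]))]
gauge side [(0.74, [290.8, 289.7], array([ 477.4, -249.7,    0. ]))]
```

View pics/w11.png

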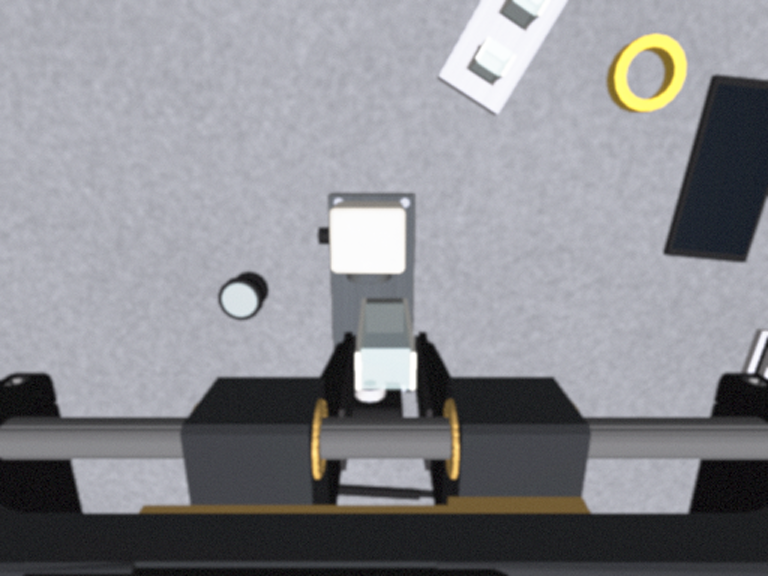

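View pics/d11.png

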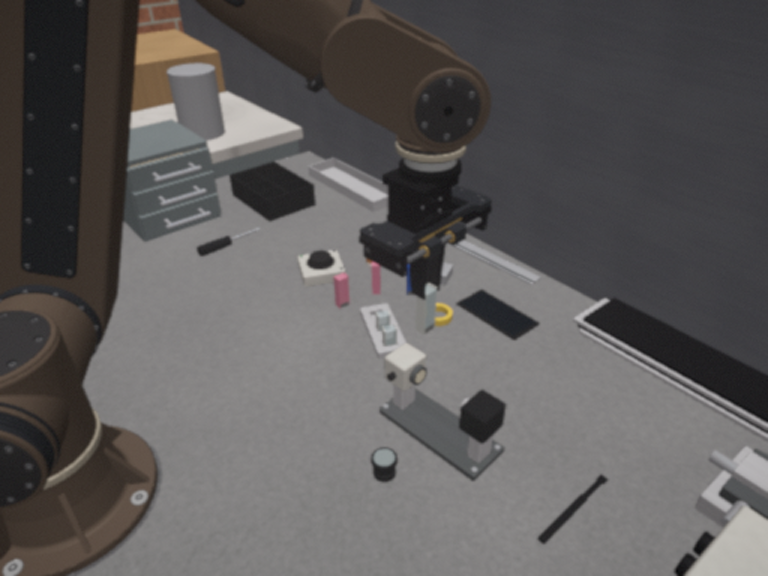

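```bash
python3 - <<'E'
from h import *
np.set_printoptions(precision=1,suppress=True)
y=np.radians(6);ex=np.array([np.cos(y),np.sin(y)]);ey=np.array([-ex[1],ex[0]])
def show(cam,lst):
    for n,u,v,z in lst:
        p=ray(cam,(u/1.5,v/1.5),z);print(cam,n,p,'x',p[:2]@ex,'y',p[:2]@ey)
s=env.state();print(s['eef_pos'])
show('wrist',[('lTL',330,206,113),('lTR',406,206,113),('lBR',405,274,113),('lBL',332,274,113),('bTL',330,193,12),('bTR',414,194,12),('bL',334,340,12)])
d=cv2.imread('pics/d11.png')[330:490,360:520];cv2.imwrite('pics/d11c.png',cv2.resize(d,None,fx=3.7,fy=3.7,interpolation=3))
E
```

```text
[ 490.5 -196.   204.8]
wrist lTL [ 451.2 -151.6  113. ] x 432.9289482054014 y -197.9549243354588
wrist lTR [ 499.5 -146.5  113. ] x 481.4198293163467 y -197.86429745256586
wrist lBR [ 504.2 -191.1  113. ] x 481.4300674282444 y -242.73238104357708
wrist lBL [ 455.8 -196.2  113. ] x 432.8190466173413 y -242.8179207937372
wrist bTL [ 439.8 -153.3   12. ] x 421.36818022318045 y -198.39641924261434
wrist bTR [ 510.9 -146.5   12. ] x 492.7902324202138 y -199.09764397988735
wrist bL [ 453.3 -287.5   12. ] x 420.7675856488953 y -333.3266284390993
```

View pics/d11c.png

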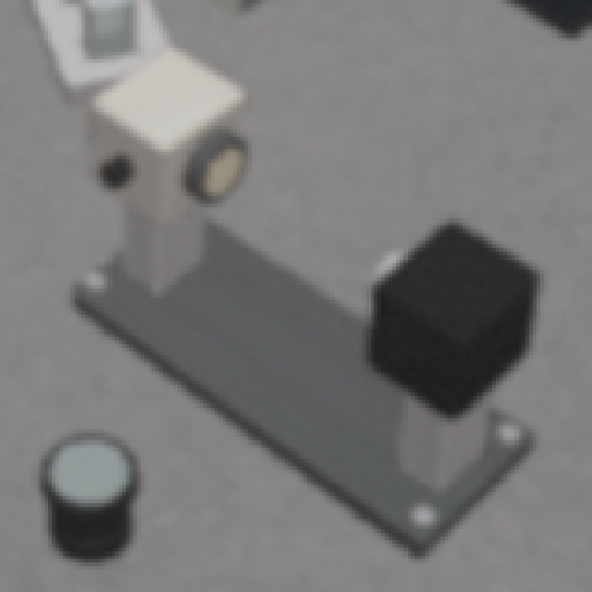

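The lamp's sides run straight in the wrist image, so yaw 96° is square to the beam. The beam centre comes out at about (485.6,-243.6). I move above it and check before going down.

Call:
drive_tool(commands=[{"dx":-1,"dy":-10,"dz":0,"yaw":0},{"dx":-1.5,"dy":-15,"dz":-10,"yaw":0},{"dx":-1.2,"dy":-12,"dz":-15,"yaw":0},{"dx":-1,"dy":-10,"dz":-15,"yaw":0},{"dx":0,"dy":0,"dz":-13,"yaw":0}])

```text
t: 13.92
eef_pos: [485.6, -245.3, 151.0]
tcp_rot: [3.141, 0.001, 1.677]
ft_force: [-0.3, -0.2, -0.6]
opening: 0.251
```

Call:
drive_tool(commands=[{"dx":0,"dy":0,"dz":0,"yaw":0},{"dx":0,"dy":0,"dz":0,"yaw":0}])

```text
t: 14.08
eef_pos: [485.5, -243.6, 151.7]
tcp_rot: [-3.141, -0.001, 1.678]
ft_force: [0.2, 0.0, -0.5]
opening: 0.25
```

```bash
python3 - <<'E'
from h import *
np.set_printoptions(precision=1,suppress=True)
s=env.state();print(s['t'],s['eef_pos'],s['tcp_rot']*57.2958,s['opening'],s['ft_force'])
w=env.read_camera('wrist');d=env.read_camera('side');c=env.read_camera('scene')
f=lambda a,b:cv2.resize(a[b[1]:b[1]+120,b[0]:b[0]+120,::-1],None,fx=3.3,fy=3.3,interpolation=3)
cv2.imwrite('pics/m12.png',np.hstack([f(d,(235,180)),f(c,(180,90))]))
cv2.imwrite('pics/w12.png',cv2.resize(w[:,:,::-1],None,fx=1.5,fy=1.5))
E
```

```text
14.0833 [ 485.5 -243.6  151.7] [-180.    -0.    96.1] 0.2498982275996275 [ 0.2  0.  -0.5]
```

View pics/m12.png

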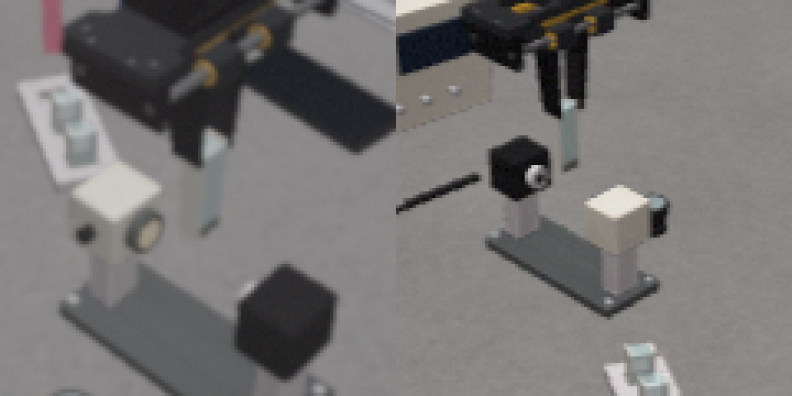

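View pics/w12.png

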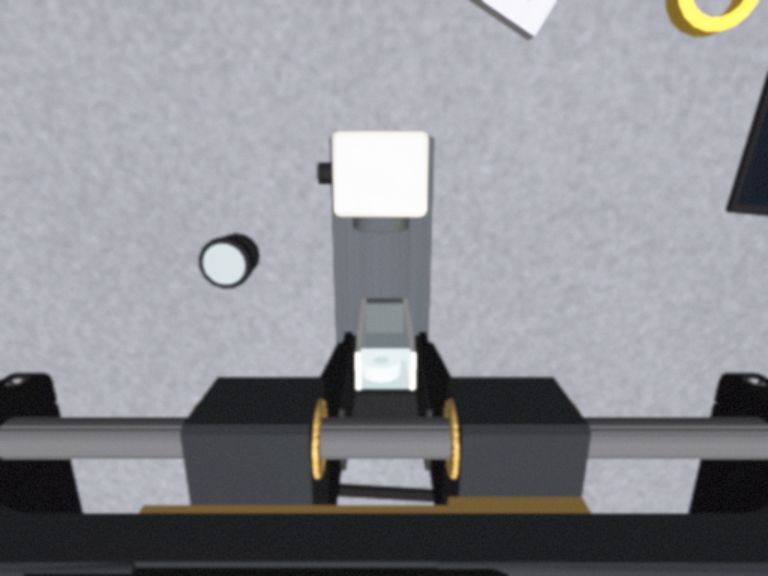

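```bash
python3 - <<'E'
from h import *
np.set_printoptions(precision=1,suppress=True)
y=np.radians(6);ex=np.array([np.cos(y),np.sin(y)]);ey=np.array([-ex[1],ex[0]])
t=env.state()['eef_pos'];print(t)
for z in (t[2]-30.8,t[2],t[2]+39.2): 
    print(z,proj('wrist',[[t[0],t[1],z],[*(t[:2]+8*ey),z],[*(t[:2]-8*ey),z]])*1.5)
for n,u,v,z in [('lTL',332,131,113),('lTR',430,131,113),('lBR',429,217,113),('lBL',334,217,113),('bTL',332,137,12),('bTR',432,137,12)]:
    p=ray('wrist',(u/1.5,v/1.5),z);print(n,'x',p[:2]@ex,'y',p[:2]@ey)
print(t[:2]@ex,t[:2]@ey)
# side & scene projections of cell bottom centre / beam point
for n,o in (('side',(235,180)),('scene',(180,90))):
    print(n,(proj(n,[[t[0],t[1],t[2]-30.8],[t[0],t[1],t[2]+39.2]])-o)*3.3)
    P=[]
    for yy in (42,-42): P.append([*((457.5)*ex+(-293+yy)*ey),90])
    for sx in (-25,25): P.append([*((457.5+sx)*ex+(-198.5)*ey),113])
    for sx in (-37.5,37.5): P.append([*((457.5+sx)*ex+(-293-95)*ey),12])
    for sx in (-37.5,37.5): P.append([*((457.5+sx)*ex+(-293+95)*ey),12])
    print((proj(n,P)-o)*3.3)
E
```

```text
[ 486.1 -243.6  152.8]
121.98132197392259 [[383.5 309.2]
 [383.5 295.1]
 [383.5 323.1]]
152.7813219739226 [[383.4 330.6]
 [383.4 314.8]
 [383.4 346.2]]
191.9813219739226 [[383.3 368.1]
 [383.3 349.4]
 [383.3 386.3]]
lTL x 431.9601403338344 y -201.61351534654403
lTR x 481.1528870558652 y -201.49285061297496
lBR x 481.93773963269604 y -244.56796091803784
lBL x 431.7015129301532 y -244.6751326425587
bTL x 420.95067929150605 y -201.6126786857259
bTR x 492.31639100422194 y -201.43914158606418
457.9466520735596 -293.0869166595261
side [[195.1 223.4]
 [200.4 140.3]]
[[145.4 228.7]
 [242.  291.2]
 [ 65.1 185.4]
 [114.7 151.8]
 [262.3 449.8]
 [330.8 383.9]
 [ 54.1 298.1]
 [124.  246.1]]
scene [[168.7 165.4]
 [166.1 101.3]]
[[199.  208.7]
 [142.6 178.5]
 [254.7 198.6]
 [217.3 218. ]
 [139.8 211.2]
 [ 86.7 237.3]
 [263.5 280.3]
 [210.  310.8]]
```

The cell hangs over the gap. Relative to the gripper's mid-plane (column 386 in the enlarged view), the lamp centre (381) is about 2 mm to -x, so I correct that and go down.

Call:
drive_tool(commands=[{"dx":-2,"dy":-0.5,"dz":-5,"yaw":0},{"dx":0,"dy":0,"dz":-12,"yaw":0},{"dx":0,"dy":0,"dz":-12,"yaw":0},{"dx":0,"dy":0,"dz":-12,"yaw":0},{"dx":0,"dy":0,"dz":-8,"yaw":0}])

```text
t: 14.65
eef_pos: [483.4, -243.8, 102.2]
tcp_rot: [-3.142, -0.0, 1.678]
ft_force: [0.5, -1.0, -1.3]
opening: 0.249
```

Call:
drive_tool(commands=[{"dx":0,"dy":0,"dz":-4,"yaw":0},{"dx":0,"dy":0,"dz":-2,"yaw":0},{"dx":0,"dy":0,"dz":0,"yaw":0},{"dx":0,"dy":0,"dz":0,"yaw":0},{"dx":0,"dy":0,"dz":0,"yaw":0}])

```text
t: 15.07
eef_pos: [483.9, -244.2, 97.4]
tcp_rot: [3.141, 0.001, 1.678]
ft_force: [-0.5, 0.8, -0.6]
opening: 0.244
```

Call:
drive_tool(commands=[{"dx":0,"dy":0,"dz":0,"yaw":0},{"dx":0,"dy":0,"dz":0,"yaw":0},{"dx":0,"dy":0,"dz":0,"yaw":0},{"dx":0,"dy":0,"dz":0,"yaw":0},{"dx":0,"dy":0,"dz":0,"yaw":0}])

```text
t: 15.48
eef_pos: [483.6, -244.0, 96.9]
tcp_rot: [3.141, 0.0, 1.678]
ft_force: [-0.0, 0.2, -0.6]
opening: 0.245
```

```bash
python3 - <<'E'
from h import *
np.set_printoptions(precision=1,suppress=True)
s=env.state();print(s['t'],s['eef_pos'],s['tcp_rot']*57.2958,s['opening'],s['ft_force'])
w=env.read_camera('wrist');d=env.read_camera('side');c=env.read_camera('scene')
np.save('pics/d13.npy',d);np.save('pics/c13.npy',c)
f=lambda a,b:cv2.resize(a[b[1]:b[1]+110,b[0]:b[0]+110,::-1],None,fx=5,fy=5,interpolation=3)
cv2.imwrite('pics/d13.png',f(d,(245,205)));cv2.imwrite('pics/c13.png',f(c,(195,100)))
cv2.imwrite('pics/w13.png',cv2.resize(w[:,:,::-1],None,fx=1.5,fy=1.5))
for q in ('beam','cell_window'):
  for n in ('side','scene','wrist'):
    print(q,n,[(round(r['conf'],2),np.round(r['pixel'],1).tolist()) for r in env.place_of(q,n)][:4])
E
```

```text
15.4833 [ 483.6 -244.    96.9] [180.    0.   96.1] 0.24537139156654708 [-0.   0.2 -0.6]
beam side [(0.84, [291.4, 257.9]), (0.66, [382.0, 342.2]), (0.49, [256.7, 220.1]), (0.39, [291.4, 287.5])]
beam scene [(0.96, [232.2, 148.3])]
beam wrist []
cell_window side [(0.62, [227.4, 197.1]), (0.56, [297.0, 259.1]), (0.41, [248.2, 183.0])]
cell_window scene [(0.72, [231.1, 144.9]), (0.53, [286.0, 232.5]), (0.51, [234.3, 240.1]), (0.46, [263.4, 240.5])]
cell_window wrist [(0.85, [255.2, 216.6])]
```

View pics/d13.png

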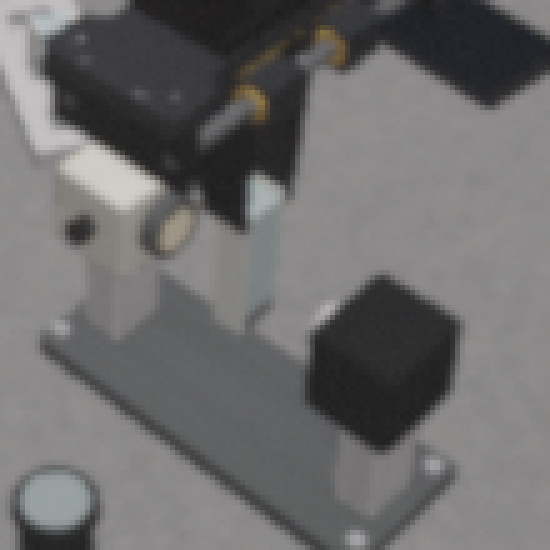

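View pics/c13.png

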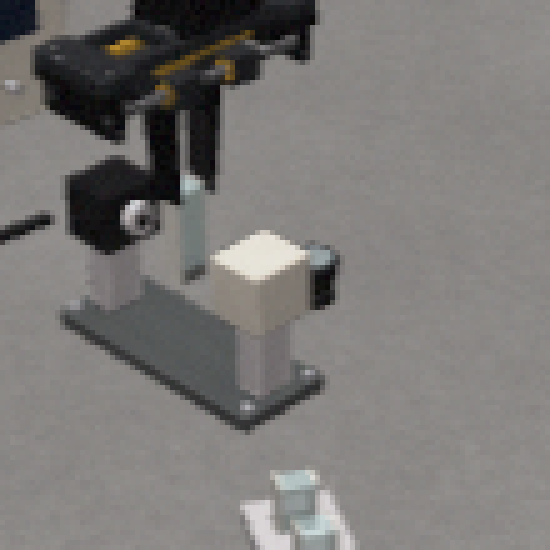

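View pics/w13.png

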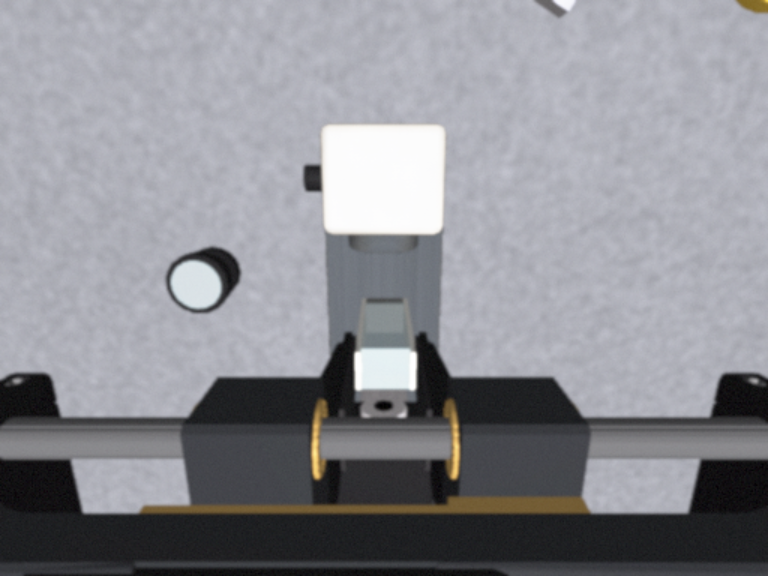

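```bash
python3 - <<'E'
from h import *
np.set_printoptions(precision=1,suppress=True)
y=np.radians(6);ex=np.array([np.cos(y),np.sin(y)]);ey=np.array([-ex[1],ex[0]])
t=env.state()['eef_pos'];print(t,t[:2]@ex,t[:2]@ey)
for n,u,v,z in [('lens',384,247,98),('lens',384,247,103),('pin',384,405,90),('lampin',383,234,113),('lampout',383,125,113),('cellfar',386,299,66)]:
    p=ray('wrist',(u/1.5,(v-2.5)/1.5),z);print(n,'x',p[:2]@ex,'y',p[:2]@ey)
a=tri([('side',(245+176/5,205+227/5))]) if 0 else None
for n,px in (('side',(280.2,250.4)),):
    p=ray(n,px,90);print('lens centre side',p[:2]@ex,p[:2]@ey)
p=ray('scene',(195+142/5,100+217/5),90);print('pin scene',p[:2]@ex,p[:2]@ey)
for n,o in (('side',(245,205)),('scene',(195,100))):
    print(n,'cell pred bottom,window,top',(proj(n,[[t[0],t[1],t[2]+k] for k in (-30.8,-6.8,39.2)])-o)*5)
E
```

```text
[ 483.6 -244.    96.8] 455.4622786796245 -293.212978337073
lens x 455.69168225191106 y -251.45918407663987
lens x 455.69580956532957 y -250.4730132927297
pin x 455.8015974290675 y -335.84572246281215
lampin x 455.2858433829425 y -243.0844520165581
lampout x 455.2526974741141 y -200.90891008909253
cellfar x 456.7767201004691 y -286.0453456642207
lens centre side 456.6156746054788 -255.20545677723928
pin scene 454.0180792248502 -337.9987212861219
side cell pred bottom,window,top [[236.4 308.8]
 [238.8 270. ]
 [243.6 192.1]]
scene cell pred bottom,window,top [[186.3 272.6]
 [185.1 241.6]
 [182.6 180.3]]
```

Call:
drive_tool(commands=[{"dx":-0.8,"dy":0,"dz":0,"yaw":0},{"dx":0,"dy":0,"dz":0,"yaw":0},{"dx":0,"dy":0,"dz":0,"yaw":0},{"dx":0,"dy":0,"dz":0,"yaw":0},{"dx":0,"dy":0,"dz":0,"yaw":0}])

```text
t: 16.35
eef_pos: [482.8, -244.0, 96.9]
tcp_rot: [3.141, 0.0, 1.678]
ft_force: [0.6, 0.4, 0.2]
opening: 0.245
```

Call:
drive_tool(commands=[{"dx":0,"dy":0,"dz":0,"yaw":0},{"dx":0,"dy":0,"dz":0,"yaw":0},{"dx":0,"dy":0,"dz":0,"yaw":0},{"dx":0,"dy":0,"dz":0,"yaw":0},{"dx":0,"dy":0,"dz":0,"yaw":0}])

```text
t: 16.77
eef_pos: [482.8, -244.0, 96.9]
tcp_rot: [3.141, 0.0, 1.678]
ft_force: [1.3, 0.0, -0.9]
opening: 0.249
```

```bash
python3 - <<'E'
from h import *
s=env.state();print(s['t'],s['eef_pos'],s['tcp_rot']*57.2958,s['opening'],s['ft_force'],abs(s['qvel']).max())
print(env.job_done())
E
```

```text
16.7667 [ 482.82017077 -244.01873745   96.8649551 ] [1.79994495e+02 9.94763362e-04 9.61287810e+01] 0.24913030726520627 [ 1.29339088  0.04971628 -0.93422356] 0.002110296707263782
the job is handed in; nothing more can be done
None
```

I lifted the tall clear cell out of the rack by its frosted faces and pressed it on the starter pad until the hard stop. I then handed in at 16.8 s with it held between the gauge's lamp and receiver. The hand-in reports no verdict.

**Pad press:** The wrist force rose to about 23 N and the pad stopped sinking at the height expected for fully down. I held it there for more than 0.25 s. I saw no lamp light come on, so the press rests on the force and the height. I did not look at the pad again after lifting off.

**Final hold (before the last step):**
- **Along the beam:** in the wrist view the lens and pin hole lie 84.8 mm apart, and their middle is within about 0.5 mm of the cell.
- **Sideways:** the cell was about 1 mm off the beam, so I moved it 0.8 mm to correct that. I took no picture after this step.
- **Height:** the window point is at about 90 mm, worked out from the tool height and where the cell sits in the grip.
- **Squareness and grip:** the tool is turned 96.1° against a measured 96°. The opening is steady at about 23.5 mm and the arm is still.

**Checks that disagreed:** The wrist calibration was 1 to 1.5 mm off sideways compared with the fingers and cell in the picture, so I used the positions in the picture. The side and scene cameras also differed by a few mm in opposite directions, which I put down to their calibration. All of this is inside the tolerances. I saw no bystander move in the pictures, but I did not measure their positions at the end.

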